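# Turn the tray's cover leaf over its spine

### The job

The bamboo cover leaf of the two-bay steel tray lies over one bay: turn it over the tray's spine so that it lies flat over the other bay, and let go of it there. Push and press it with the fingertips or the outside of the fingers only, never pinching it between them, and leave everything else standing where it is.

Things in the scene. Friction and masses are not known exactly. Their poses are not given: they have to be found in the camera images.
- tray: Open stainless steel tray screwed to the shelf, 180 (x) x 240 (y) x 58 mm high, split into two bays by a wall along its x axis. Origin: centre of the underside, z up. The spine (hinge line of the leaf) runs along the tray's x, 62 mm above the origin. Its -y bay is covered at the start, its +y bay open.
- spine (a point): Midpoint of the hinge line, 62 mm above the shelf; axes as the tray's.
- leaf (a joint): Angle of the bamboo leaf about the spine: 0 = flat over the -y bay, pi/2 = straight up, pi = flat over the +y bay, on the rim (end stops at 0 and pi). Starts between 0 and 0.25. The hinge is stiff (friction about 0.15 N m, more than the leaf's weight): the leaf stays at any angle where it is left, does not fall by itself and must be pushed all the way down.
- tab_end (a point): Middle of the outer end of the tab on the leaf's free edge: 90 mm wide, 35 mm long, 6 mm thick, bent 35 degrees. At angle 0 it rises outwards past the tray's wall, its end 156 mm from the spine towards -y and 20 mm above the hinge line, free space below for a fingertip from outside. At pi it slopes down outside the +y wall. Axes: the leaf's, at angle 0 the tray's.
- leaf_mid (a point): Middle of the leaf, 65 mm from the spine, on its middle plane. Leaf: 170 mm along the spine, reaching 127 mm from it (tab extra), 6 mm thick, about 0.11 kg, its middle plane through the hinge line; its two faces are 3 mm layers, the one facing up at the start 5 mm smaller at the edges. Pressing both faces at once counts as pinching. Axes: the leaf's, at angle 0 the tray's.
- stone_a: Loose ceramic crock weight, disc of 72 mm diameter with a small knob, 34 mm high in all, lying in the -y bay below the rim. Origin: centre of the underside.
- stone_b: The same kind of crock weight, lying in the +y bay below the rim. Origin: centre of the underside.
- jar: Loose pale glass jar with a steel twist cap, 76 mm diameter, 121 mm high, standing beyond the tray's +x end (past the end of the spine). Origin: centre of the underside.
- spoon_rest: Loose white plastic spoon rest, round dish of 72 mm with a 50 mm handle trough along its +x, 13 mm high, lying beyond the tray's +x end. Origin: centre of the dish's underside.
- onggi: Loose dark onggi pot with lid, 152 mm diameter, 158 mm high, on the left of the shelf. Origin: centre of the underside.
- press: Loose bamboo press, 160 x 120 x 141 mm, on the right of the shelf. Origin: centre of the underside.
- bowl: Loose steel bowl, 110 mm diameter, 45 mm high, on the left of the shelf. Origin: centre of the underside.

How it is judged:
By the outcome, as a careful person would: the job done as asked, in the order asked, and still so for the second after the job is handed in, with the robot touching nothing.
It also fails if it takes over 48 s, if anything falls off the work surface, if the arm or the gripper's body presses on something with over 40 N, if the wrist force passes 120 N, or if a joint passes its speed limit or range.

### The arm

A 6-joint arm with a two-finger parallel gripper is mounted at the origin on the work surface. World frame = base frame: x ahead of the robot, y to its left, z up, the work surface at z = 0. Lengths are in m, angles in rad, forces in N, time in s.
With the tool pointing down it reaches from about 0.35 to 0.85 m from the base axis. Payload 8.1 kg.
Tool frame: the origin (TCP) lies between the finger pads; the fingertips stand ctrl.tcp_to_tips ahead of it and the grasp point (between the pads) lies 2 mm behind it (ctrl.tcp_to_tips is the distance from the TCP to the fingertips, in m); y points along the fingers, x is the direction in which the jaws open and shut, and the axes are right-handed (so a half turn about y gives the same grasp; the last joint's range is limited). The gripper opens to 93 mm and grips with 3 to 60 N. Pads are 15 mm wide; open, the fingers measure 128 mm over their backs; the gripper's body (75 mm by 188 mm) begins 65 mm behind the grasp point.
Start: joints at [1.199, 0.13, 1.488, -0, 1.523, -0.085], TCP at [0.17, 0.576, 0.236] pointing down, gripper open.
Joint ranges: [-2.96, 2.96], [-0.89, 2.26], [0.02, 2.5], [-1.34, 4.48], [0, 2.73], [-2.66, 2.66]. Speed limits (rad/s): [2.39, 2.39, 2.79, 3.14, 3.14, 3.14].

### API

Orientations are given as a unit quaternion [w, x, y, z].
In Python, from bench import status, eyes, job, ctrl gives the robot as it stands.
- The arm moves only by the shell command python3 -m creep 'ROWS' [FORCE]. ROWS is JSON, a list of rows, each an object of numbers: "dx", "dy", "dz": the shift along the world's x, y, z in m; "wx", "wy", "wz": the turn, a rotation vector about the world's x, y, z in rad; "fingers": the opening, from -1 (shut) to 1 (fully open), so that 0 is half open. A call has 1 to 5 rows; each row is the pose to reach, as a shift and turn from the pose measured when the call began; what a row does not reach only later rows make up. A row lasts 1/8 s, in which the tool goes at most 62.5 mm and 10.7 degrees, less where a joint would pass 70% of its speed; a pose out of reach is approached as far as the arm can. A call with a gripper value outside its range is refused whole. The fingers move at their own pace and stop on an object; FORCE is the grip in N (left out, the last holds). Time passes only in rows, so rows that repeat a pose let the fingers close. It gives the time, the measured TCP pose, the force and the opening at its end, in the units of the state.
- status.observe(): the state, without advancing time (a new reading comes with each control period).
- eyes.grab_frame(name): name is "scene" or "top" or "wrist"; returns the picture (480x640x3 uint8, blue, green, red); there is no depth.
- eyes.calibration(name): a dict with "intrinsics" (3x3 intrinsics, pixels), "world_to_cam" (4x4, takes a point from world to camera coordinates). Camera axes: x right, y down, z forward; pixel columns grow to the right and rows downward; lengths in m; the calibration is good to about 2 mm. A picture is of the moment at which its call begins: read the wrist's pose just before it. calibration takes no time and is no camera call; for the wrist camera it gives the pose at the moment of the call.
- job.job_done(): hands the job in, once; it reports no verdict.
The state is a dict: "clock": time; "qpos": joint angles; "dq": joint speeds; "tau": joint torques, N m; "ee_pos": TCP position; "orientation": TCP orientation; "ft_force": force on the tool from outside, world axes, zero at the start; "moment": the same for the moment, N m; "gripper_width": finger opening in m.
Only numpy, scipy, OpenCV 4.12 (cv2) and the standard library are available. Lean on these libraries where they do the work, as an engineer would, in place of code of your own. Each camera call takes 0.05 s, during which the arm holds its last target. There are 200 camera calls.

## Working session

There is one attempt and no reset: what is moved stays moved. The work goes in short steps, Python scripts to look and compute and a shell command to move; the robot and the scene stay as the last step left them, time stands still between calls to the robot, and variables do not carry over. Pictures are saved under pics/ and viewed, about 8 in all and at most 12, crops included, and the job is handed in when it is done.

```bash
mkdir -p pics; ls; python3 - <<'E'
from bench import status, eyes, job, ctrl
import cv2
print(status.observe(), ctrl.tcp_to_tips)
for n in("top","scene"):
    cv2.imwrite(f"pics/{n}1.png",eyes.grab_frame(n)); print(n,eyes.calibration(n))
E
```

```text
pics
{'clock': 0.0, 'qpos': array([ 1.19856406e+00,  1.31150442e-01,  1.48925148e+00, -7.70635635e-06,
        1.52300710e+00, -8.53569924e-02]), 'dq': array([-0.00158893, -0.00036601,  0.00066488, -0.00092637, -0.00162347,
        0.00033083]), 'tau': array([-1.68916173e-03, -5.59857023e+01, -4.91748154e+01,  7.66279874e-02,
        3.58482788e-02, -9.61642286e-05]), 'ee_pos': array([0.16953672, 0.57499629, 0.23460909]), 'orientation': array([-0.56599647,  0.56667964,  0.4228482 , -0.42393582]), 'ft_force': array([0.21779945, 0.36501944, 0.04571708]), 'moment': array([ 0.01945677, -0.05116842,  0.05759544]), 'gripper_width': 0.09346500668756026} 0.017
top {'intrinsics': array([[500.77044546,   0.        , 324.37096145],
       [  0.        , 500.77044546, 226.16429036],
       [  0.        ,   0.        ,   1.        ]]), 'world_to_cam': array([[-0.01671609, -0.99983558, -0.00702796,  0.01598119],
       [-0.99386303,  0.01738411, -0.10924314,  0.61619989],
       [ 0.10934736,  0.00515871, -0.99399021,  1.56770636],
       [ 0.        ,  0.        ,  0.        ,  1.        ]])}
scene {'intrinsics': array([[555.92844432,   0.        , 326.70245375],
       [  0.        , 555.92844432, 243.18253823],
       [  0.        ,   0.        ,   1.        ]]), 'world_to_cam': array([[ 0.85421181,  0.51942333, -0.02283834, -0.50123245],
       [ 0.29124951, -0.51443424, -0.8065551 , -0.11811046],
       [-0.43069237,  0.68231724, -0.59071759,  1.69674823],
       [ 0.        ,  0.        ,  0.        ,  1.        ]])}
```

View pics/top1.png

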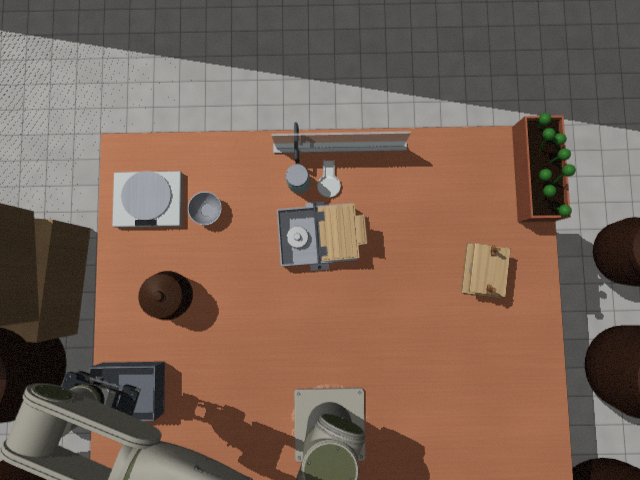

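View pics/scene1.png

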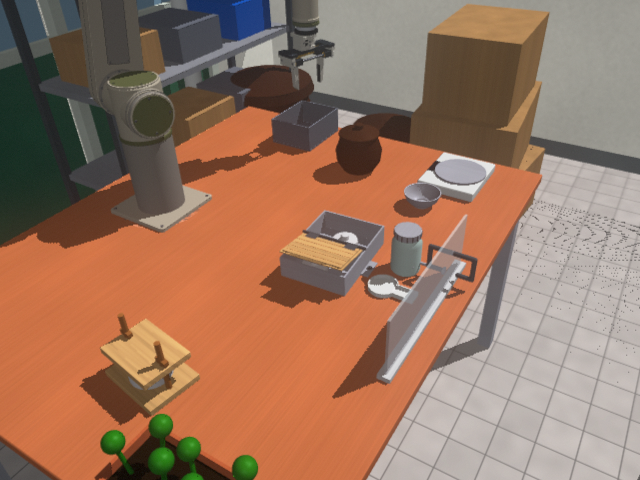

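The top view shows the tray around (320,237): the leaf is on its right (-y) half with the tab at about (362,230), and the open bay with stone_b is at (298,237). The jar (298,180) and spoon rest (329,187) lie beyond the +x end. I'll enlarge this area next.

```bash
python3 - <<'E'
import cv2
a=cv2.imread("pics/top1.png")[150:290,260:400]; cv2.imwrite("pics/c1.png",cv2.resize(a,None,fx=4,fy=4,interpolation=cv2.INTER_CUBIC))
E
```

```text
(no output)
```

View pics/c1.png

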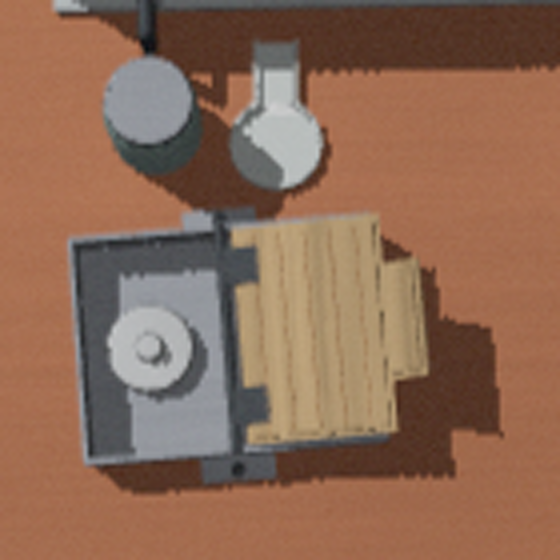

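The crop shows the left rim corners at (70,240) and (87,463), the spine from about (224,222) to (240,455), and the tab's outer edge from (416,257) to (429,375).

```bash
cat > h.py <<'E'
import numpy as np
from bench import status,eyes,ctrl
def ray(n,u,v,cal=None):
    c=cal or eyes.calibration(n);K=c["intrinsics"];T=c["world_to_cam"];R=T[:3,:3]
    return -R.T@T[:3,3], R.T@np.linalg.inv(K)@[u,v,1]
def atz(n,u,v,z,cal=None):
    o,d=ray(n,u,v,cal); return o+d*(z-o[2])/d[2]
def proj(n,p,cal=None):
    c=cal or eyes.calibration(n); q=c["world_to_cam"]@[*p,1]; q=c["intrinsics"]@q[:3]; return q[:2]/q[2]
E
python3 - <<'E'
from h import *
np.set_printoptions(precision=4,suppress=True)
for u,v,z in [(70,240,.058),(87,463,.058),(224,222,.058),(240,455,.058),(378,214,.065),(396,432,.065),(416,257,.085),(429,375,.085),(416,257,.11),(429,375,.11),(148,100,.121),(280,138,.01)]:
    print(u,v,z,atz("top",260+u/4,150+v/4,z))
E
```

```text
70 240 0.058 [0.6677 0.1527 0.058 ]
87 463 0.058 [0.4916 0.1405 0.058 ]
224 222 0.058 [0.68   0.0307 0.058 ]
240 455 0.058 [0.4959 0.0209 0.058 ]
378 214 0.065 [ 0.6831 -0.0908  0.065 ]
396 432 0.065 [ 0.5114 -0.1008  0.065 ]
416 257 0.085 [ 0.6458 -0.1183  0.085 ]
429 375 0.085 [ 0.5539 -0.126   0.085 ]
416 257 0.11 [ 0.6425 -0.1165  0.11  ]
429 375 0.11 [ 0.5521 -0.124   0.11  ]
148 100 0.121 [0.7657 0.0861 0.121 ]
280 138 0.01 [ 0.756  -0.0152  0.01  ]
```

```bash
python3 -m creep '[{"dz":0.06,"wz":-0.15,"fingers":-1},{"dx":0.01,"dy":-0.02,"dz":0.11,"wz":-0.3,"fingers":-1},{"dx":0.035,"dy":-0.07,"dz":0.12,"wz":-0.45,"fingers":-1},{"dx":0.06,"dy":-0.125,"dz":0.12,"wz":-0.6,"fingers":-1},{"dx":0.085,"dy":-0.18,"dz":0.12,"wz":-0.75,"fingers":-1}]'
python3 -m creep '[{"dx":0.027,"dy":-0.054,"wz":-0.1,"fingers":-1},{"dx":0.054,"dy":-0.108,"wz":-0.2,"fingers":-1},{"dx":0.081,"dy":-0.162,"wz":-0.3,"fingers":-1},{"dx":0.108,"dy":-0.216,"wz":-0.4,"fingers":-1},{"dx":0.135,"dy":-0.27,"wz":-0.46,"fingers":-1}]'
python3 -c "
from bench import status
s=status.observe();print(s['qpos'])"
```

```text
[ 1.19858535e+00  1.31109821e-01  1.48915569e+00  1.89487038e-06
  1.52299466e+00 -8.54064975e-02]schema error: expected keys dx, dy, dz, wx, wy, wz, fingers
schema error: expected keys dx, dy, dz, wx, wy, wz, fingers
```

All seven keys are needed in each row.

```bash
python3 -m creep '[{"dx":0,"dy":0,"dz":0.06,"wx":0,"wy":0,"wz":-0.15,"fingers":-1},{"dx":0.01,"dy":-0.02,"dz":0.11,"wx":0,"wy":0,"wz":-0.3,"fingers":-1},{"dx":0.035,"dy":-0.07,"dz":0.12,"wx":0,"wy":0,"wz":-0.45,"fingers":-1},{"dx":0.06,"dy":-0.125,"dz":0.12,"wx":0,"wy":0,"wz":-0.6,"fingers":-1},{"dx":0.085,"dy":-0.18,"dz":0.12,"wx":0,"wy":0,"wz":-0.75,"fingers":-1}]'
python3 -m creep '[{"dx":0.027,"dy":-0.054,"dz":0,"wx":0,"wy":0,"wz":-0.1,"fingers":-1},{"dx":0.054,"dy":-0.108,"dz":0,"wx":0,"wy":0,"wz":-0.2,"fingers":-1},{"dx":0.081,"dy":-0.162,"dz":0,"wx":0,"wy":0,"wz":-0.3,"fingers":-1},{"dx":0.108,"dy":-0.216,"dz":0,"wx":0,"wy":0,"wz":-0.4,"fingers":-1},{"dx":0.135,"dy":-0.27,"dz":0,"wx":0,"wy":0,"wz":-0.46,"fingers":-1}]'
python3 -c "
from bench import status
s=status.observe();print(s['qpos'])"
```

```text
clock: 0.72
ee_pos: [0.2549, 0.3934, 0.3545]
orientation: [-0.682, 0.683, 0.185, -0.186]
ft_force: [1.0, -0.4, 0.5]
gripper_width: 0.0475
clock: 1.35
ee_pos: [0.3902, 0.1215, 0.3543]
orientation: [-0.707, 0.707, 0.023, -0.024]
ft_force: [0.5, 0.4, -0.2]
gripper_width: 0.0016
[ 1.76138991e-01 -4.11861493e-01  1.76674385e+00  1.79378371e-04
  1.78815629e+00  1.08923142e-01]
```

```bash
python3 -m creep '[{"dx":0.028,"dy":-0.054,"dz":0,"wx":0,"wy":0,"wz":0,"fingers":-1},{"dx":0.056,"dy":-0.108,"dz":0,"wx":0,"wy":0,"wz":0,"fingers":-1},{"dx":0.084,"dy":-0.162,"dz":0,"wx":0,"wy":0,"wz":0,"fingers":-1},{"dx":0.112,"dy":-0.216,"dz":0,"wx":0,"wy":0,"wz":0,"fingers":-1},{"dx":0.14,"dy":-0.27,"dz":0,"wx":0.1,"wy":0.006,"wz":0,"fingers":-1}]'
python3 -m creep '[{"dx":0.02,"dy":-0.04,"dz":-0.02,"wx":0.16,"wy":0.01,"wz":0,"fingers":-1},{"dx":0.04,"dy":-0.08,"dz":-0.05,"wx":0.32,"wy":0.02,"wz":0,"fingers":-1},{"dx":0.07,"dy":-0.12,"dz":-0.08,"wx":0.48,"wy":0.03,"wz":0,"fingers":-1},{"dx":0.07,"dy":-0.13,"dz":-0.12,"wx":0.64,"wy":0.04,"wz":0,"fingers":-1},{"dx":0.07,"dy":-0.13,"dz":-0.13,"wx":0.78,"wy":0.05,"wz":0,"fingers":-1}]'
python3 - <<'E'
from h import *
import cv2
print(status.observe()['qpos']); c=eyes.calibration("wrist");print(c)
f=eyes.grab_frame("wrist");cv2.imwrite("pics/w1.png",f)
f=eyes.grab_frame("scene")[120:340,180:480];cv2.imwrite("pics/s2.png",cv2.resize(f,None,fx=2.6,fy=2.6,interpolation=cv2.INTER_CUBIC))
E
```

```text
clock: 1.98
ee_pos: [0.5311, -0.1489, 0.3545]
orientation: [0.742, -0.67, -0.024, 0.026]
ft_force: [1.0, 1.1, 0.7]
gripper_width: 0.0008
clock: 2.6
ee_pos: [0.5993, -0.2801, 0.2183]
orientation: [0.943, -0.332, -0.01, 0.031]
ft_force: [0.9, 1.6, -0.3]
gripper_width: 0.0002
[-0.79832431  0.887439    0.76633873  0.64522564  2.14016883 -0.69268349]
{'intrinsics': array([[344.86026804,   0.        , 323.58663497],
       [  0.        , 344.86026804, 236.63874575],
       [  0.        ,   0.        ,   1.        ]]), 'world_to_cam': array([[ 0.99788141,  0.06503836, -0.00164477, -0.58026676],
       [ 0.05230686, -0.81706279, -0.57417104, -0.10195566],
       [-0.03868702,  0.57286857, -0.81873372,  0.52779405],
       [ 0.        ,  0.        ,  0.        ,  1.        ]])}
```

View pics/w1.png

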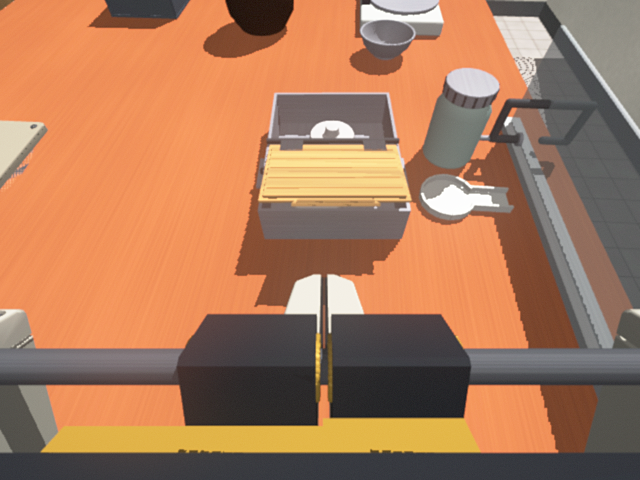

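View pics/s2.png

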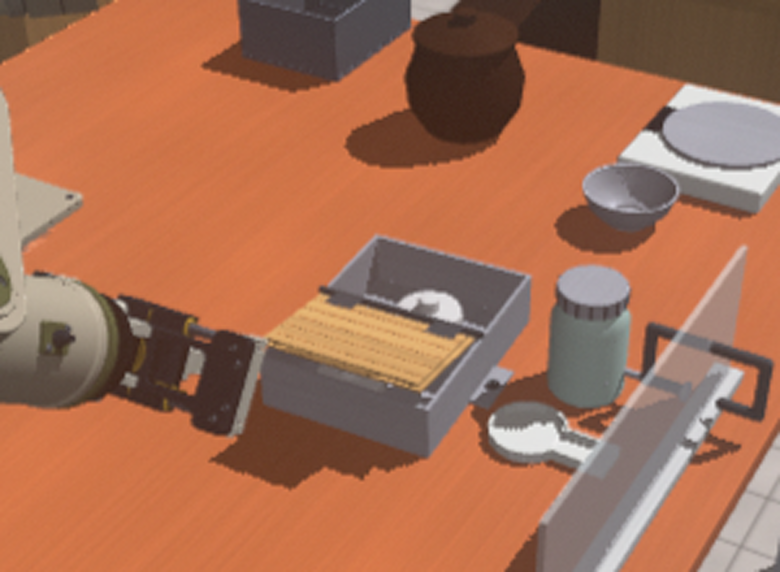

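The wrist view shows the leaf's near edge at row ~200 (columns 260-410). The tab is almost edge-on at rows 198-208, columns 291-380. Comparing with the model for several angles gives the leaf's tilt.

```bash
cat >> h.py <<'E'
ex=np.array([.998,.063,0]);ey=np.array([-.063,.998,0]);S=np.array([.588,.026,.062])
def leafpt(a,x,r,h):  # r outward from spine, h above mid plane (at angle 0)
    return S+ex*x+ey*(-r*np.cos(a)+h*np.sin(a))+np.array([0,0,r*np.sin(a)+h*np.cos(a)])
E
python3 - <<'E'
from h import *
import cv2
np.set_printoptions(precision=1,suppress=True)
for a in (0,.1,.15,.2,.25):
    print(a,[[*proj(n,leafpt(a,x,r,h)).round(1)] for n in("wrist","top") for x,r,h in((-.045,.156,.02),(.045,.156,.02),(-.085,.127,-.003),(.085,.127,-.003))])
print([proj("wrist",S+ex*x+ey*y+[0,0,-.004]) for x in(-.09,.09) for y in(-.12,.12)])
f=cv2.imread("pics/w1.png")[80:250,240:430];cv2.imwrite("pics/w1c.png",cv2.resize(f,None,fx=4,fy=4,interpolation=cv2.INTER_CUBIC)[:600])
E
```

```text
0 [[np.float64(289.6), np.float64(224.4)], [np.float64(376.0), np.float64(224.1)], [np.float64(258.0), np.float64(216.6)], [np.float64(406.4), np.float64(216.0)], [np.float64(369.3), np.float64(244.1)], [np.float64(366.7), np.float64(215.3)], [np.float64(360.6), np.float64(258.1)], [np.float64(355.9), np.float64(204.5)]]
0.1 [[np.float64(288.5), np.float64(213.0)], [np.float64(377.5), np.float64(212.6)], [np.float64(256.2), np.float64(209.2)], [np.float64(408.5), np.float64(208.6)], [np.float64(368.8), np.float64(243.8)], [np.float64(366.2), np.float64(214.7)], [np.float64(360.7), np.float64(258.0)], [np.float64(356.0), np.float64(203.9)]]
0.15 [[np.float64(287.9), np.float64(206.6)], [np.float64(378.2), np.float64(206.2)], [np.float64(255.3), np.float64(205.1)], [np.float64(409.6), np.float64(204.5)], [np.float64(368.4), np.float64(243.7)], [np.float64(365.7), np.float64(214.4)], [np.float64(360.7), np.float64(257.9)], [np.float64(355.9), np.float64(203.6)]]
0.2 [[np.float64(287.3), np.float64(199.8)], [np.float64(379.0), np.float64(199.4)], [np.float64(254.5), np.float64(200.7)], [np.float64(410.6), np.float64(200.0)], [np.float64(367.8), np.float64(243.6)], [np.float64(365.2), np.float64(214.2)], [np.float64(360.5), np.float64(257.8)], [np.float64(355.7), np.float64(203.3)]]
0.25 [[np.float64(286.8), np.float64(192.7)], [np.float64(379.6), np.float64(192.2)], [np.float64(253.6), np.float64(196.0)], [np.float64(411.5), np.float64(195.3)], [np.float64(367.1), np.float64(243.4)], [np.float64(364.4), np.float64(213.9)], [np.float64(360.2), np.float64(257.7)], [np.float64(355.4), np.float64(203.0)]]
[array([254.6, 212.4]), array([272.5,  93.2]), array([409.8, 211.8]), array([387.8,  92.5])]
```

View pics/w1c.png

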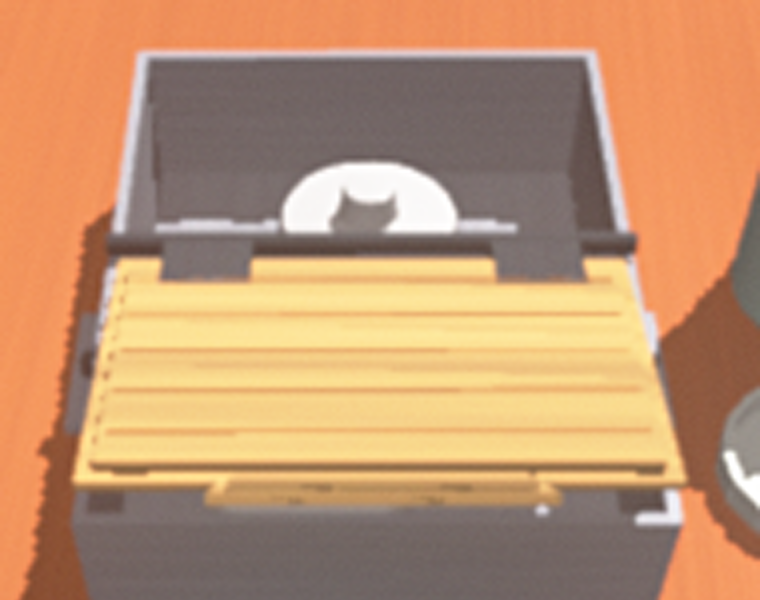

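From the edge rows the leaf stands at about 0.165 rad, and the columns put the tray centre 3 mm further in +x. I'll slide the tips in under the tab along the tool direction.

```bash
python3 -m creep '[{"dx":0.001,"dy":0.04,"dz":-0.033,"wx":0,"wy":0,"wz":0,"fingers":-1},{"dx":0.002,"dy":0.08,"dz":-0.068,"wx":0,"wy":0,"wz":0,"fingers":-1},{"dx":0.002,"dy":0.115,"dz":-0.1,"wx":0,"wy":0,"wz":0,"fingers":-1},{"dx":0.002,"dy":0.149,"dz":-0.123,"wx":0,"wy":0,"wz":0,"fingers":-1},{"dx":0.002,"dy":0.149,"dz":-0.123,"wx":0,"wy":0,"wz":0,"fingers":-1}]'
python3 - <<'E'
from h import *
import cv2
f=eyes.grab_frame("wrist")[60:420,140:500];cv2.imwrite("pics/w2.png",cv2.resize(f,None,fx=1.6,fy=1.6))
p=status.observe()['ee_pos']; S=np.array([.591,.026,.062]); d=p-S; s=d@ey; z=d[2]; print(s,z)
for k in range(1,6):
    a=-.157*k; c,sn=np.cos(a),np.sin(a); s2,z2=s*c-z*sn, s*sn+z*c
    print(((s2-s)*ey+[0,0,z2-z]).round(3), (a*ex).round(3))
E
```

```text
clock: 3.32
ee_pos: [0.5997, -0.127, 0.0917]
orientation: [0.943, -0.331, -0.008, 0.034]
ft_force: [-0.6, -0.9, 0.5]
gripper_width: 0.0003
-0.1553103718975778 0.031031399297731313
[-0.     0.007  0.024] [-0.157 -0.01  -0.   ]
[-0.001  0.017  0.046] [-0.313 -0.02  -0.   ]
[-0.002  0.031  0.067] [-0.47 -0.03 -0.  ]
[-0.003  0.048  0.085] [-0.627 -0.04  -0.   ]
[-0.004  0.067  0.101] [-0.783 -0.049 -0.   ]
```

View pics/w2.png

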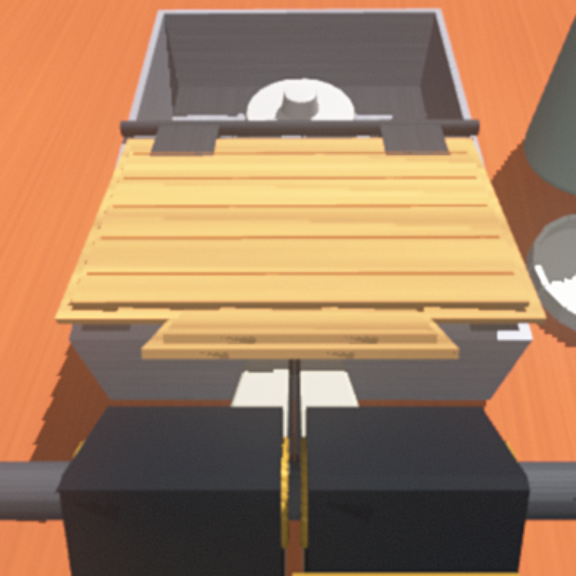

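The fingertips are under the tab: its end edge (row 357, columns 143-458 in the crop) hides the tips, which sit at column 295, centred on the tab. Next I'll swing the tool with the leaf about the spine.

```bash
python3 -m creep '[{"dx":0,"dy":0.007,"dz":0.024,"wx":-0.157,"wy":-0.01,"wz":0,"fingers":-1},{"dx":-0.001,"dy":0.017,"dz":0.046,"wx":-0.313,"wy":-0.02,"wz":0,"fingers":-1},{"dx":-0.002,"dy":0.031,"dz":0.067,"wx":-0.47,"wy":-0.03,"wz":0,"fingers":-1},{"dx":-0.003,"dy":0.048,"dz":0.085,"wx":-0.627,"wy":-0.04,"wz":0,"fingers":-1},{"dx":-0.004,"dy":0.067,"dz":0.101,"wx":-0.783,"wy":-0.049,"wz":0,"fingers":-1}]'
python3 - <<'E'
from h import *
import cv2
f=eyes.grab_frame("scene")[120:340,180:480];cv2.imwrite("pics/s3.png",cv2.resize(f,None,fx=2.6,fy=2.6,interpolation=cv2.INTER_CUBIC))
p=status.observe()['ee_pos']; S=np.array([.591,.026,.062]); d=p-S; print(d@ey,d[2])
E
```

```text
clock: 4.0
ee_pos: [0.5988, -0.0639, 0.2004]
orientation: [0.741, -0.671, -0.021, 0.021]
ft_force: [-0.4, -0.5, -1.6]
gripper_width: 0.0003
-0.08514647452590555 0.14180692650735152
```

View pics/s3.png

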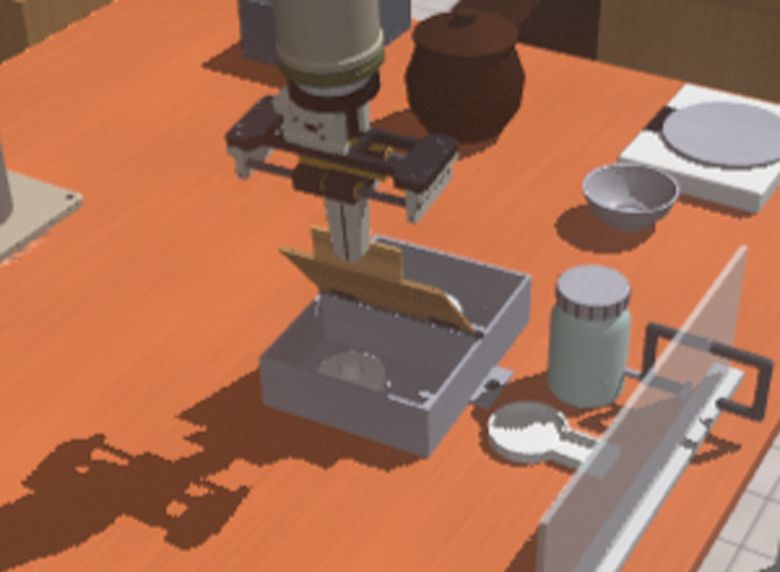

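The leaf now stands at about 50°, with the closed fingers against the underside of the tab. The tray, jar and spoon rest haven't moved. I'll keep the tool upright and work out the push path.

```bash
cat > path.py <<'E'
from h import *
import sys
p=status.observe()['ee_pos']; S=np.array([.591,.026,.062]); d=p-S; s,h=d@ey+.0017,d[2]-.017; x=d@ex
print(s,h,x)
for t in map(float,sys.argv[1:]):
    a=np.radians(t); T=(-.115*np.cos(a)-.003*np.sin(a)-.0075, .115*np.sin(a)-.003*np.cos(a))
    print(t,((T[0]-s)*ey+[0,0,T[1]-h]-x*ex).round(3))
E
python3 path.py 65 80 95 110 125
```

```text
-0.08344647452590556 0.12480692650735152 0.00389273595881067
65.0 [-0.005  0.024 -0.022]
80.0 [-0.007  0.053 -0.012]
95.0 [-0.009  0.083 -0.01 ]
110.0 [-0.011  0.112 -0.016]
125.0 [-0.013  0.139 -0.029]
```

```bash
python3 -m creep '[{"dx":-0.001,"dy":0.02,"dz":-0.015,"wx":0,"wy":0,"wz":0,"fingers":-1},{"dx":-0.003,"dy":0.053,"dz":-0.012,"wx":0,"wy":0,"wz":0,"fingers":-1},{"dx":-0.005,"dy":0.083,"dz":-0.01,"wx":0,"wy":0,"wz":0,"fingers":-1},{"dx":-0.007,"dy":0.112,"dz":-0.016,"wx":0,"wy":0,"wz":0,"fingers":-1},{"dx":-0.009,"dy":0.139,"dz":-0.029,"wx":0,"wy":0,"wz":0,"fingers":-1}]'
python3 path.py 125 138 150 160 170 180
python3 - <<'E'
from h import *
import cv2
f=eyes.grab_frame("scene")[120:340,180:480];cv2.imwrite("pics/s4.png",cv2.resize(f,None,fx=2.6,fy=2.6,interpolation=cv2.INTER_CUBIC))
E
```

```text
clock: 4.68
ee_pos: [0.5938, 0.0802, 0.1794]
orientation: [0.739, -0.673, -0.028, 0.019]
ft_force: [0.5, -1.6, 0.1]
gripper_width: 0.0004
0.05564090861317667 0.10039219677955934 0.006207662556480105
125.0 [-0.006 -0.    -0.004]
138.0 [-0.007  0.02  -0.021]
150.0 [-0.008  0.034 -0.04 ]
160.0 [-0.009  0.043 -0.058]
170.0 [-0.009  0.049 -0.077]
180.0 [-0.009  0.051 -0.097]
```

View pics/s4.png

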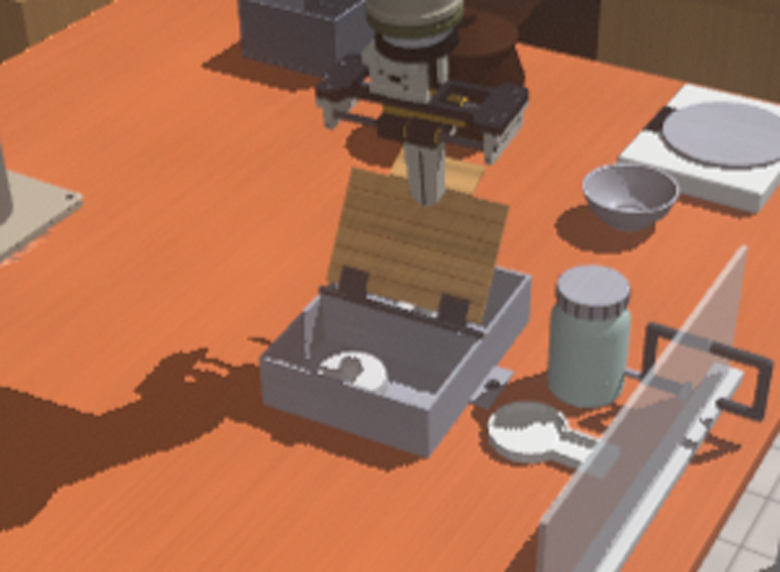

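The leaf is past vertical at about 120°, with the tips near its free edge on the underside. I'll keep pushing it over and down.

```bash
python3 -m creep '[{"dx":-0.002,"dy":0.02,"dz":-0.021,"wx":0,"wy":0,"wz":0,"fingers":-1},{"dx":-0.003,"dy":0.034,"dz":-0.04,"wx":0,"wy":0,"wz":0,"fingers":-1},{"dx":-0.004,"dy":0.043,"dz":-0.058,"wx":0,"wy":0,"wz":0,"fingers":-1},{"dx":-0.005,"dy":0.048,"dz":-0.077,"wx":0,"wy":0,"wz":0,"fingers":-1},{"dx":-0.005,"dy":0.05,"dz":-0.09,"wx":0,"wy":0,"wz":0,"fingers":-1}]'
python3 path.py 180
```

```text
clock: 5.35
ee_pos: [0.5866, 0.1331, 0.085]
orientation: [0.739, -0.672, -0.026, 0.021]
ft_force: [-0.1, -0.8, 0.4]
gripper_width: 0.0002
0.10885639966869415 0.0060326860604653365 0.0023162471857423803
180.0 [-0.002 -0.001 -0.003]
```

```bash
python3 -m creep '[{"dx":0,"dy":0,"dz":-0.002,"wx":0,"wy":0,"wz":0,"fingers":-1},{"dx":0,"dy":0,"dz":-0.004,"wx":0,"wy":0,"wz":0,"fingers":-1},{"dx":0,"dy":0,"dz":-0.004,"wx":0,"wy":0,"wz":0,"fingers":-1}]'
```

```text
clock: 5.72
ee_pos: [0.5863, 0.1331, 0.0825]
orientation: [0.74, -0.672, -0.026, 0.021]
ft_force: [-9.5, -0.2, 14.6]
gripper_width: 0.0005
```

It stopped at tip z ≈ 0.065, the height of the flat leaf's face, with 15 N of reaction. I'll press slightly more, then lift off.

```bash
python3 -m creep '[{"dx":0,"dy":0,"dz":-0.002,"wx":0,"wy":0,"wz":0,"fingers":-1},{"dx":0,"dy":0,"dz":-0.002,"wx":0,"wy":0,"wz":0,"fingers":-1}]'
python3 -m creep '[{"dx":0,"dy":0,"dz":0.01,"wx":0,"wy":0,"wz":0,"fingers":-1},{"dx":0,"dy":-0.01,"dz":0.05,"wx":0,"wy":0,"wz":0,"fingers":-1},{"dx":0,"dy":-0.05,"dz":0.1,"wx":0,"wy":0,"wz":0,"fingers":-1},{"dx":-0.02,"dy":-0.1,"dz":0.14,"wx":0,"wy":0,"wz":0,"fingers":-1},{"dx":-0.05,"dy":-0.15,"dz":0.17,"wx":0,"wy":0,"wz":0,"fingers":-1}]'
python3 -m creep '[{"dx":-0.03,"dy":-0.05,"dz":0,"wx":0,"wy":0,"wz":0,"fingers":-1},{"dx":-0.06,"dy":-0.1,"dz":0,"wx":0,"wy":0,"wz":0,"fingers":-1},{"dx":-0.09,"dy":-0.15,"dz":0,"wx":0,"wy":0,"wz":0,"fingers":-1},{"dx":-0.12,"dy":-0.2,"dz":0,"wx":0,"wy":0,"wz":0,"fingers":-1},{"dx":-0.12,"dy":-0.2,"dz":0,"wx":0,"wy":0,"wz":0,"fingers":-1}]'
python3 - <<'E'
from h import *
import cv2
t=eyes.grab_frame("top")[150:290,240:380]; f=eyes.grab_frame("scene")[150:310,230:430]
a=cv2.resize(t,(400,400),interpolation=cv2.INTER_CUBIC); b=cv2.resize(f,(400,320),interpolation=cv2.INTER_CUBIC)
b=cv2.copyMakeBorder(b,0,80,0,0,0); cv2.imwrite("pics/end.png",np.hstack([a,b]))
S[0]=.591
for th in (np.pi,np.pi-.1,np.pi-.2):
  print(th,[[((proj("scene",leafpt(th,x,r,h))-[230,150])*2).round(0)] for x,r,h in((-.085,.127,-.003),(.085,.127,-.003),(.045,.156,.02),(-.045,.156,.02))])
E
```

```text
clock: 5.98
ee_pos: [0.5863, 0.1332, 0.0824]
orientation: [0.74, -0.672, -0.026, 0.021]
ft_force: [-9.8, -0.2, 16.1]
gripper_width: 0.0007
clock: 6.6
ee_pos: [0.5404, -0.0117, 0.2505]
orientation: [0.739, -0.672, -0.027, 0.021]
ft_force: [0.5, -1.4, 0.0]
gripper_width: 0.0006
clock: 7.22
ee_pos: [0.4186, -0.2151, 0.2508]
orientation: [0.739, -0.673, -0.025, 0.019]
ft_force: [-0.0, 0.6, -0.2]
gripper_width: 0.0003
3.141592653589793 [[array([193., 113.])], [array([306., 143.])], [array([287., 139.])], [array([228., 124.])]]
3.041592653589793 [[array([192., 106.])], [array([306., 136.])], [array([288., 129.])], [array([228., 114.])]]
2.941592653589793 [[array([191.,  99.])], [array([306., 129.])], [array([288., 120.])], [array([228., 105.])]]
```

View pics/end.png

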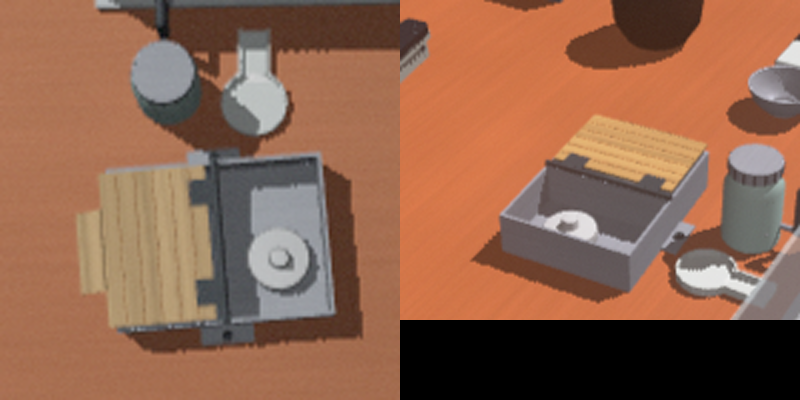

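The leaf's far corners appear at about (193,114) and (307,146). The model for π predicts (193,113) and (306,143), so the leaf is flat. The other objects haven't moved, and the arm is clear.

```bash
python3 -c "
from bench import job
print(job.job_done())"
```

```text
the job is handed in; nothing more can be done
None
```

The leaf is turned over the spine and lies flat over the +y bay. I let go of it and handed the job in at about 7.3 s, under the 48 s limit.

**How:** With the fingers shut, I pushed the tips under the tab and swung the leaf up. I then pushed on its underside past vertical and pressed it down at the rim, never pinching it.

**Last checks:**
- **Leaf angle:** While pressing, the tips stopped at z ≈ 0.065 m, the height of the flat leaf's face. In the last scene picture its far corners are within about 3 pixels of where they should be at angle pi.
- **Forces:** The final press read 16 N vertically. There was also about 10 N sideways along x, which I did not expect and cannot explain. It went when I lifted off.
- **Surroundings:** The jar, spoon rest and both bays looked undisturbed, judged by eye. The press was outside the last crops, and the bowl and onggi were only partly in them. The arm's path kept clear of all three.
- **Arm:** It ended clear of everything.

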